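Tare the bowl on the shop scale and weigh a stick of palm sugar

TASK

Weigh the stubby stick of palm sugar on the counter scale. Set the empty steel bowl upright on the platter so that its foot drops fully home into the round well (the platter has shifted a little, so feel for the well), let go of it, press the long tare key right down and hold it down for a good second, then put the sugar stick in the bowl and do not touch the key again. It is a 2 kg scale, so never bear on any part of it with more than 20 N; drop nothing, and leave the other goods on the counter where they stand.

Things in the scene. Friction and masses are not known exactly. Their poses are not given: they have to be found in the camera images.
- scale: Fixed counter scale, origin under its centre, z up: white case 210 (x) by 190 (y), top 34 mm up; long tare key at the +y end of the panel along its -x edge, display and two small round keys beside it. A steel platter 132 (x) by 150 (y), top face 46 mm up, lies over the rear, with a round square-edged flat-floored well, 47.5 mm across, 5 mm deep, in its middle for the bowl's foot.
- platter_mid (a point): Point fixed to the case where the well's middle belongs, at the platter's top face. The platter has shifted on its rubber posts: the well's true middle is up to 6 mm away along scale x and also along y, not shown in this reading; a side force under 10 N does not move it. Pressed down, the platter yields from 1 N on at 3.5 N per mm, with a stop at 4 mm (15 N).
- tare_key (a joint): Tare key, a rounded grey bar 24 mm (scale's x) by 34 mm (scale's y) on a spring: 0 = up, 0.0035 m = fully down; needs about 1.2 N to start and 5.2 N to be fully down, where it meets a hard stop. It springs back when let go.
- tare_top (a point): Centre of the top face of the tare key when it is up, 41 mm above the counter, 7 mm above the case; fixed to the case.
- bowl_mid (a point): Centre of the steel bowl, half-way up (16 mm above its underside), z up its axis. Round, 32 mm high, 110 g: foot 44 mm across, 7 mm high, then flaring to a nearly straight side 66 mm across at 12 mm up, 68 mm at the rim; wall 3 mm; inner floor 38 mm across, 5 mm above the underside. Stands upright on the counter, gripped across its outside. Seated, its rim is 27 mm above the platter.
- sugar_mid (a point): Centre of the stubby stick of palm sugar, half-way up: brown upright cylinder 28 mm across and 48 mm tall, 45 g, standing on the low aluminium tray. Standing in the bowl its top comes 21 mm above the rim; gripped by its upper 20 mm the fingers stay above the rim.
- tray: Low aluminium tray 160 mm (its x) by 110 mm (its y), walls 10 mm high and 3 mm thick, floor 3 mm thick, fixed; origin at the centre of its underside. Holds the sugar stick and, at the other end, a flat cake of sugar.
- cake: Flat round cake of the same sugar, 50 mm across, 18 mm high, on the tray; not to be moved. Origin at the centre of its underside.
- chilli_jar: Jar 56 mm across, 95 mm high, bystander; origin at the centre of its underside.
- spice_jar: Jar 44 mm across, 85 mm high, bystander; origin at the centre of its underside.
- tin: Tin can 66 mm across, 75 mm high, bystander; origin at the centre of its underside.
- tea_box: Upright packet 45 by 70 mm, 100 mm high, bystander; origin at the centre of its underside.
- tape: Roll of tape lying flat, 72 mm across, 22 mm high, bystander; origin at the centre of its underside.
- coin_dish: Flat coin dish 90 mm across, 18 mm high, bystander (not the bowl); origin at the centre of its underside.
Things that resemble listed ones, but are neither listed nor needed, are in the scene too. What is shaped like the part that bears sugar_mid but red is not meant.

How it is judged:
By the outcome, as a careful person would: the job done as asked, in the order asked, and still so for the second after the job is handed in, with the robot touching nothing.
It also fails if it takes over 72 s, if anything falls off the work surface, if the arm or the gripper's body presses on something with over 40 N, if the wrist force passes 120 N, or if a joint passes its speed limit or range.

ROBOT

A 6-joint arm with a two-finger parallel gripper is mounted at the origin on the work surface. World frame = base frame: x ahead of the robot, y to its left, z up, the work surface at z = 0. Lengths are in m, angles in rad, forces in N, time in s.
With the tool pointing down it reaches from about 0.325 to 0.85 m from the base axis. Payload 15.5 kg.
Tool frame: the origin (TCP) lies at the very end of the fingers, on their centre line; the grasp point (between the pads) lies 19 mm behind it; z points along the fingers, y is the line along which they close (so a half turn about z gives the same grasp; the last joint's range is limited). The gripper opens to 91 mm and grips with 3 to 60 N. Pads are 32 mm wide; open, the fingers measure 118 mm over their backs; the gripper's body (76 mm by 178 mm) begins 60 mm behind the grasp point.
Start: joints at [-1.26, 0.494, 1.345, -0, 1.302, -0.096], TCP at [0.247, -0.574, 0.214] pointing down, gripper open.
Joint ranges: [-2.91, 2.91], [-0.82, 2.16], [0.22, 2.67], [-1.22, 4.37], [0.12, 2.79], [-3.08, 3.08]. Speed limits (rad/s): [1.89, 1.89, 2.57, 3.01, 3.01, 3.01].

INTERFACE

Orientations are given as a 3x3 rotation matrix whose columns are the frame's x, y, z axes.
In Python, from workcell import * gives the robot as it stands.
- The arm moves only by the tool play_rows, never from a script. Its argument "steps" is a list of rows, each a list of 3 entries, a list of its own where there are three numbers: the turn, a rotation vector about the tool's x, y, z in rad, then the shift along the tool's x, y, z in m, then the finger opening in m, from 0 to 0.0912. In form: [[[wx, wy, wz], [dx, dy, dz], hand], ...]. A call has 1 to 10 rows; each row is the pose to reach, as a shift and turn from the pose commanded when the call began, along the tool's axes at that moment; what a row does not reach only later rows make up. A row lasts 1/10 s, in which the tool goes at most 50 mm and 8.59 degrees, less where a joint would pass 70% of its speed; a pose out of reach is approached as far as the arm can. A call with a gripper value outside its range is refused whole. The fingers move at their own pace and stop on an object; the grip force is fixed at half the most. Time passes only in rows, so rows that repeat a pose let the fingers close. It gives the time, the measured TCP pose, the force, the opening and the grip force at its end, in the units of the state.
- observe(): the state, without advancing time (a new reading comes with each control period).
- snapshot(name): name is "scene" or "side" or "wrist"; returns the picture (420x560x3 uint8, blue, green, red); there is no depth.
- camera_model(name): a dict with "vertical_fov" (degrees; the focal length in pixels is half the picture's height over the tangent of half this angle, whatever the lens; pixels are square), "cx", "cy" (the principal point, pixels), "R" (3x3) and "t" (3): a world point X has camera coordinates R X + t. Camera axes: x right, y down, z forward; pixel columns grow to the right and rows downward; lengths in m; the calibration is good to about 2 mm. A picture is of the moment at which its call begins: read the wrist's pose just before it. camera_model takes no time and is no camera call; for the wrist camera it gives the pose at the moment of the call.
- finish_job(): hands the job in; it is judged then, once.
The state is a dict: "time": time; "joints": joint angles; "qd": joint speeds; "joint_efforts": joint torques, N m; "eef_pos": TCP position; "tool_rot": TCP orientation; "wrist_force": force on the tool from outside, world axes, zero at the start; "torque": the same for the moment, N m; "opening": opening from 0.0 (shut) to 1.0 (fully open); "grasp_force": force on a finger pad.
Only numpy, scipy, OpenCV 4.12 (cv2) and the standard library are available. Lean on these libraries where they do the work, as an engineer would, in place of code of your own. Each camera call takes 0.05 s, during which the arm holds its last target. There are 200 camera calls.

## Working session

There is one attempt and no reset: what is moved stays moved. The work goes in short steps, Python scripts to look and compute and a tool call to move; the robot and the scene stay as the last step left them, time stands still between calls to the robot, and variables do not carry over. Pictures are saved under pics/ and viewed, at most 10 in all, crops included, and the job is handed in when it is done.

Besides the shell and the picture viewer there is one more tool, called as name(argument=value, ...), one argument or row to a line, values as JSON. play_rows: Moves the arm, as the interface text tells. Its arguments: {"type":"object","properties":{"steps":{"type":"array","items":{"type":"array"}}},"required":["steps"]}

```bash
mkdir -p pics; cat > h.py <<'E'
from workcell import *
import numpy as np, cv2
def cam(n):
    c=camera_model(n); f=210/np.tan(np.radians(c["vertical_fov"])/2); return c,f
def px2w(c,f,u,v,z):
    R=np.array(c["R"]);t=np.array(c["t"]); d=R.T@np.array([(u-c["cx"])/f,(v-c["cy"])/f,1]); o=-R.T@t
    return o+d*(z-o[2])/d[2]
def w2px(c,f,X):
    p=np.array(c["R"])@np.array(X)+np.array(c["t"]); return f*p[0]/p[2]+c["cx"],f*p[1]/p[2]+c["cy"]
E
python3 - <<'E'
from h import *
for n in("scene","side","wrist"):
    c=camera_model(n); print(n,{k:np.round(v,3).tolist() for k,v in c.items() if not isinstance(v,str)})
    cv2.imwrite(f"pics/{n}0.png",snapshot(n))
s=observe();print(s)
E
```

```text
scene {'vertical_fov': 43.474, 'cx': 289.697, 'cy': 207.818, 'R': [[-0.1, 0.995, -0.01], [0.857, 0.081, -0.508], [-0.505, -0.06, -0.861]], 't': [0.018, -0.429, 1.815]}
side {'vertical_fov': 56.54, 'cx': 281.878, 'cy': 214.099, 'R': [[-0.883, -0.47, -0.007], [-0.354, 0.675, -0.648], [0.309, -0.57, -0.762]], 't': [0.476, 0.208, 0.825]}
wrist {'vertical_fov': 63.36, 'cx': 274.163, 'cy': 207.271, 'R': [[0.396, -0.918, -0.002], [-0.879, -0.379, 0.289], [-0.266, -0.113, -0.957]], 't': [-0.624, -0.031, 0.392]}
{'time': 0.15, 'joints': array([-1.25947340e+00,  4.94082625e-01,  1.34594377e+00, -3.67448828e-05,
        1.30249379e+00, -9.54649245e-02]), 'qd': array([ 0.00061936, -0.000616  , -0.00414679,  0.000786  ,  0.00067957,
        0.00084331]), 'joint_efforts': array([ 6.87382362e-04, -8.79202509e+01, -3.82048523e+01,  7.06134969e-02,
        5.00373007e-02, -2.52780308e-05]), 'eef_pos': array([ 0.24721692, -0.57373499,  0.21346427]), 'tool_rot': array([[ 9.18392629e-01,  3.95670164e-01, -3.17845658e-04],
       [ 3.95670288e-01, -9.18392216e-01,  8.72087534e-04],
       [ 5.31520394e-05, -9.26680846e-04, -9.99999569e-01]]), 'wrist_force': array([ 0.26289361, -0.54167754,  0.29492021]), 'torque': array([-0.00690684, -0.04472404,  0.06502795]), 'grasp_force': 0.0, 'opening': 1.0007840497244533}
```

View pics/scene0.png

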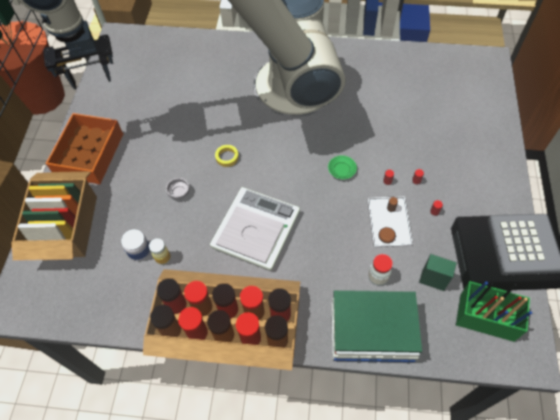

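View pics/side0.png

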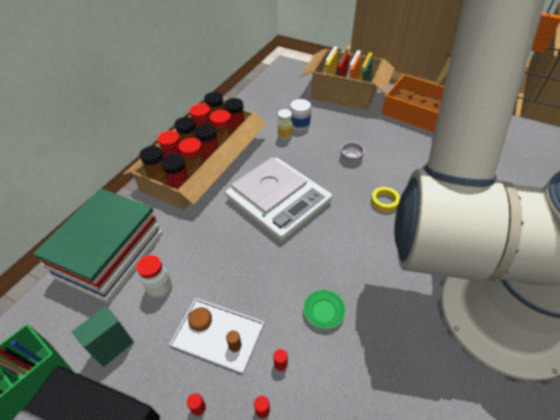

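The scene view shows the bowl at (178,189), the scale around (257,228) with its panel on the upper side, and the sugar stick at (393,203) on the tray. The side view shows the bowl at (352,154), the scale at (280,197) and the stick at (234,341). I'll crop the scale and compute positions next.

```bash
python3 - <<'E'
from h import *
c,f=cam("scene"); d,g=cam("side")
for n,p,q,z in(("bowl",(178,188),(352,154),.02),("scale",(257,228),(280,197),.035),("sugar",(393,203),(234,341),.027)):
    print(n,px2w(c,f,*p,z).round(3),px2w(d,g,*q,z).round(3))
a=cv2.imread("pics/scene0.png")[175:280,150:310];b=cv2.imread("pics/side0.png")[135:255,210:370]
cv2.imwrite("pics/crop0.png",np.vstack([cv2.resize(x,None,fx=2.6,fy=2.6,interpolation=2) for x in(a,b)]))
E
```

```text
bowl [ 0.472 -0.307  0.02 ] [ 0.47 -0.3   0.02]
scale [ 0.592 -0.051  0.035] [ 0.567 -0.043  0.035]
sugar [0.468 0.332 0.027] [0.469 0.33  0.027]
```

View pics/crop0.png

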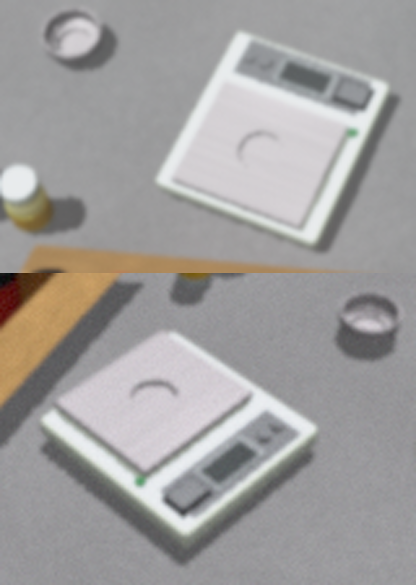

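The crop shows the well near scene pixel (249,231), the tare key near (285,211) and the case corners. The bowl is a plain grey dish. Next I'll get the scale pose from the corners and plan the approach.

```bash
cat >> h.py <<'E'
from scipy.spatial.transform import Rotation as Ro
def plan(p,a=None):
    s=observe(); R=np.array(s["tool_rot"]); 
    if a is None: T=R
    else: T=np.array([[np.cos(a),np.sin(a),0],[np.sin(a),-np.cos(a),0],[0,0,-1]])
    print("t",round(s["time"],2),"pos",s["eef_pos"].round(4),"yaw",np.arctan2(R[1,0],R[0,0]).round(4),"F",s["wrist_force"].round(2),"op",round(s["opening"],3))
    print("turn",Ro.from_matrix(R.T@T).as_rotvec().round(4),"shift",(R.T@(np.array(p)-s["eef_pos"])).round(4))
E
python3 - <<'E'
from h import *
c,f=cam("scene")
k=lambda u,v,z:px2w(c,f,u/2.6+150-.3,v/2.6+175-.3,z)[:2]
C=np.array([k(*p,.034) for p in((240,32),(388,85),(315,245),(158,182))])
print(C.round(3)); e=C[1]-C[0]+C[2]-C[3]; yaw=np.arctan2(-e[0],e[1]); print("ctr",C.mean(0),"yaw",yaw)
print("well",k(259,148,.041),"key",k(352,92,.041))
d,g=cam("wrist"); s=observe();T=s["tool_rot"]
R=np.array(d["R"]);t=np.array(d["t"]);print("cam in tool",T.T@(-R.T@t-s["eef_pos"]),(T.T@R.T)[:,2],g)
plan([.42,-.305,.22],0)
E
```

```text
[[ 0.459 -0.114]
 [ 0.513  0.061]
 [ 0.713  0.003]
 [ 0.656 -0.173]]
ctr [ 0.58544538 -0.05589164] yaw -0.30583218685424696
well [ 0.60899607 -0.07024244] key [0.52995325 0.02227434]
cam in tool [ 0.08383234 -0.00036844 -0.17008781] [-2.89502056e-01 -4.56152859e-04  9.57177283e-01] 340.28533476735055
t 0.15 pos [ 0.2472 -0.5737  0.2135] yaw 0.4068 F [ 0.26 -0.54  0.29] op 1.001
turn [-9.000e-04  1.000e-04  4.068e-01] shift [ 0.265  -0.1784 -0.0064]
```

play_rows(
  steps=[
    [[0,0,0.1],[0.04,-0.02,0.01],0.0912],
    [[0,0,0.2],[0.085,-0.043,0.02],0.0912],
    [[0,0,0.3],[0.13,-0.066,0.03],0.0912],
    [[0,0,0.4],[0.175,-0.089,0.04],0.0912],
    [[0,0,0.407],[0.22,-0.112,0.05],0.0912],
    [[0,0,0.407],[0.265,-0.134,0.06],0.0912],
    [[0,0,0.407],[0.295,-0.15,0.063],0.0912],
    [[0,0,0.407],[0.313,-0.159,0.063],0.0912],
    [[0,0,0.407],[0.313,-0.159,0.063],0.0912],
    [[0,0,0.407],[0.313,-0.159,0.063],0.0912],
  ],
)

```text
time: 1.15
eef_pos: [0.4718, -0.304, 0.1508]
tool_rot: [[1.0, 0.001, -0.0], [0.001, -1.0, -0.0], [-0.0, 0.0, -1.0]]
wrist_force: [-0.0, 0.0, 0.2]
opening: 1.003
grasp_force: 0.0
```

```bash
python3 - <<'E'
from h import *
c,f=cam("wrist");im=snapshot("wrist");cv2.imwrite("pics/w1.png",im)
plan([.472,-.304,.15],0)
print(w2px(c,f,[.472,-.304,.032]))
for th in(60,80):
  g=cv2.HoughCircles(cv2.medianBlur(cv2.cvtColor(im,cv2.COLOR_BGR2GRAY),5),cv2.HOUGH_GRADIENT,1.5,60,param1=th*2,param2=50,minRadius=25,maxRadius=90)
  if g is not None:
    for u,v,r in g[0][:4]: print(u,v,r,px2w(c,f,u,v,.032).round(4))
E
```

```text
t 1.2 pos [ 0.4715 -0.3046  0.1509] yaw -0.0003 F [-0.71 -0.63 -1.03] op 0.999
turn [ 0.0002  0.0002 -0.0003] shift [ 0.0005 -0.0006  0.0009]
(np.float64(275.29600346365703), np.float64(202.83737582842275))
279.75 195.75 36.7 [ 0.4785 -0.3079  0.032 ]
429.75 320.25 45.85 [ 0.3517 -0.4564  0.032 ]
276.75 197.25 33.55 [ 0.4771 -0.3053  0.032 ]
```

View pics/w1.png

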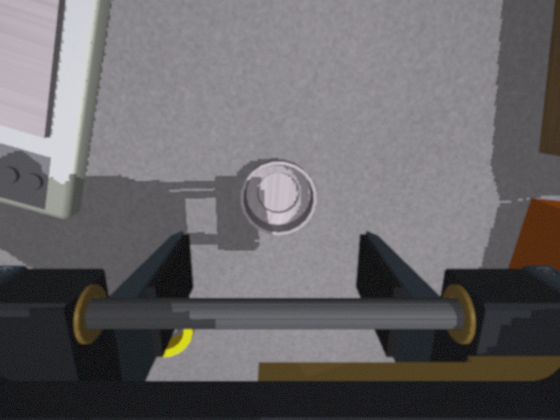

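The bowl's rim is at (280,197) with a radius of about 37 px, which matches 68 mm. Its centre is about (0.477,-0.3075). I'm going down to grip it.

play_rows(
  steps=[
    [[0,0,0],[0.003,0.002,0.03],0.0912],
    [[0,0,0],[0.006,0.003,0.06],0.0912],
    [[0,0,0],[0.006,0.003,0.085],0.0912],
    [[0,0,0],[0.006,0.003,0.105],0.0912],
    [[0,0,0],[0.006,0.003,0.12],0.0912],
    [[0,0,0],[0.006,0.003,0.131],0.0912],
    [[0,0,0],[0.006,0.003,0.136],0.0912],
    [[0,0,0],[0.006,0.003,0.137],0.08],
    [[0,0,0],[0.006,0.003,0.137],0.074],
    [[0,0,0],[0.006,0.003,0.137],0.07],
  ],
)

```text
time: 2.2
eef_pos: [0.4781, -0.3075, 0.0146]
tool_rot: [[1.0, -0.0, 0.001], [-0.0, -1.0, -0.001], [0.001, 0.001, -1.0]]
wrist_force: [-1.1, -0.3, 0.7]
opening: 0.782
grasp_force: 0.0
```

play_rows(
  steps=[
    [[0,0,0],[0,0,0],0.066],
    [[0,0,0],[0,0,0],0.06],
    [[0,0,0],[0,0,0],0.055],
    [[0,0,0],[0,0,0],0.05],
    [[0,0,0],[0,0,0],0.05],
    [[0,0,0],[0,0,0],0.05],
    [[0,0,0],[0,0,0],0.05],
  ],
)

```text
time: 2.9
eef_pos: [0.4782, -0.3074, 0.0145]
tool_rot: [[1.0, -0.0, 0.001], [-0.0, -1.0, -0.001], [0.001, 0.001, -1.0]]
wrist_force: [-1.1, -0.2, 6.2]
opening: 0.722
grasp_force: 30.0
```

play_rows(
  steps=[
    [[0,0,0],[0,0,-0.005],0.05],
    [[0,0,0],[0,0,-0.025],0.05],
    [[0,0,0],[0,0,-0.06],0.05],
    [[0,0,0],[0,0,-0.1],0.05],
    [[0,0,0.05],[0.005,-0.03,-0.135],0.05],
    [[0,0,0.12],[0.015,-0.07,-0.145],0.05],
    [[0,0,0.19],[0.022,-0.115,-0.145],0.05],
    [[0,0,0.25],[0.03,-0.16,-0.145],0.05],
    [[0,0,0.29],[0.038,-0.205,-0.145],0.05],
    [[0,0,0.306],[0.043,-0.24,-0.145],0.05],
  ],
)

```text
time: 3.9
eef_pos: [0.5208, -0.0647, 0.1593]
tool_rot: [[0.953, -0.302, 0.0], [-0.302, -0.953, 0.0], [0.0, -0.0, -1.0]]
wrist_force: [0.2, -1.0, -1.3]
opening: 0.724
grasp_force: 30.0
```

play_rows(
  steps=[
    [[0,0,0],[0.01,-0.014,0],0.05],
    [[0,0,0],[0.01,-0.022,0],0.05],
    [[0,0,0],[0.01,-0.022,0],0.05],
    [[0,0,0],[0.01,-0.022,0],0.05],
  ],
)

```text
time: 4.3
eef_pos: [0.5367, -0.05, 0.1588]
tool_rot: [[0.953, -0.302, -0.0], [-0.302, -0.953, -0.0], [-0.0, 0.0, -1.0]]
wrist_force: [-0.9, -1.1, -1.2]
opening: 0.722
grasp_force: 30.0
```

```bash
python3 - <<'E'
from h import *
c,f=cam("wrist");im=snapshot("wrist");cv2.imwrite("pics/w2.png",im)
plan([.609,-.07,.1],-.306)
print(w2px(c,f,[.609,-.07,.046]),w2px(c,f,[.53,.0223,.041]))
E
```

```text
t 4.35 pos [ 0.5366 -0.0502  0.1588] yaw -0.3071 F [ 0.29  0.36 -0.85] op 0.726
turn [ 0.0002  0.0004 -0.0011] shift [ 0.075  -0.003   0.0588]
(np.float64(272.3430025013472), np.float64(115.00079245760423)) (np.float64(201.70418157831074), np.float64(232.89706662414113))
```

View pics/w2.png

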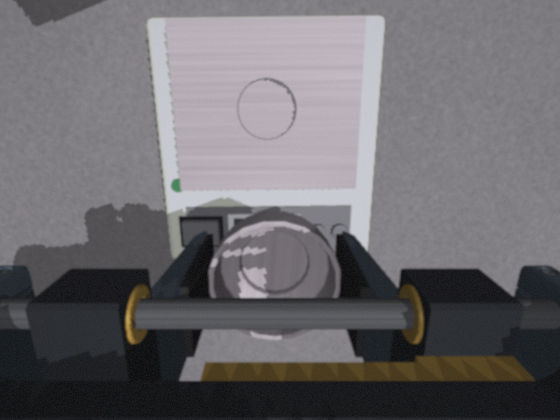

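The well is at about (267,109) and the key at about (201,232). The bowl sits centred between the fingers, with its inner floor at about (274,264). I'll measure the well and the bowl's offset in the tool frame.

```bash
python3 - <<'E'
from h import *
c,f=cam("wrist");s=observe();T=np.array(s["tool_rot"]);P=s["eef_pos"]
g=cv2.GaussianBlur(cv2.cvtColor(cv2.imread("pics/w2.png"),cv2.COLOR_BGR2GRAY),(3,3),0).astype(float)
pts=[]
for a in np.arange(0,2*np.pi,.05):
    r=np.arange(25,36,.25);u=266.7+r*np.cos(a);v=109+r*np.sin(a)
    pr=cv2.remap(g.astype(np.float32),u.astype(np.float32)[None],v.astype(np.float32)[None],1)[0]
    i=pr.argmin()
    if pr.mean()-pr[i]>8: pts.append((u[i],v[i]))
pts=np.array(pts);print(len(pts))
for z in(.046,.0435):
    W=np.array([px2w(c,f,*p,z)[:2] for p in pts])
    for _ in range(3):
        x=np.linalg.lstsq(np.c_[2*W,np.ones(len(W))],(W**2).sum(1),rcond=None)[0];r=np.sqrt(x[2]+x[:2]@x[:2]);e=abs(np.hypot(*(W-x[:2]).T)-r);W=W[e<max(.0008,0)]
    print("well",z,x[:2].round(4),"r",r.round(4),len(W),"in tool",(T.T@(np.r_[x[:2],z]-P)).round(4))
for h,q in((-.0175,"rim"),(.0095,"floor")):
    print(q,w2px(c,f,P+T@[0,0,h]),w2px(c,f,P+T@[.005,0,h]))
k=px2w(c,f,201,232,.041);print("key",k,"tool",T.T@(k-P))
E
```

```text
126
well 0.046 [ 0.6146 -0.0666] r 0.023 126 in tool [ 0.0793 -0.0079  0.1128]
well 0.0435 [ 0.6145 -0.0666] r 0.0232 126 in tool [ 0.0793 -0.008   0.1153]
rim (np.float64(276.5300149616636), np.float64(278.26093874616396)) (np.float64(276.54852081084204), np.float64(269.22336422668366))
floor (np.float64(276.2903751824481), np.float64(255.3053903642448)) (np.float64(276.304637117795), np.float64(247.29661734747694))
key [0.53096459 0.02245561 0.041     ] tool [-0.02732149 -0.06756617  0.11783063]
```

```bash
python3 - <<'E'
from h import *
c,f=cam("wrist");s=observe();T=np.array(s["tool_rot"]);P=s["eef_pos"]
im=cv2.resize(cv2.imread("pics/w2.png")[195:350,190:360],None,fx=4,fy=4,interpolation=2)
for h,r,col in((-.0175,.034,(0,0,255)),(-.0175,.031,(0,255,255)),(.0095,.019,(0,255,0))):
    q=[w2px(c,f,P+T@[r*np.cos(a),r*np.sin(a),h]) for a in np.arange(0,6.28,.1)]
    for u,v in q: cv2.circle(im,(int((u-190)*4+2),int((v-195)*4+2)),2,col,-1)
cv2.imwrite("pics/c2.png",im[:599])
E
```

```text
(no output)
```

View pics/c2.png

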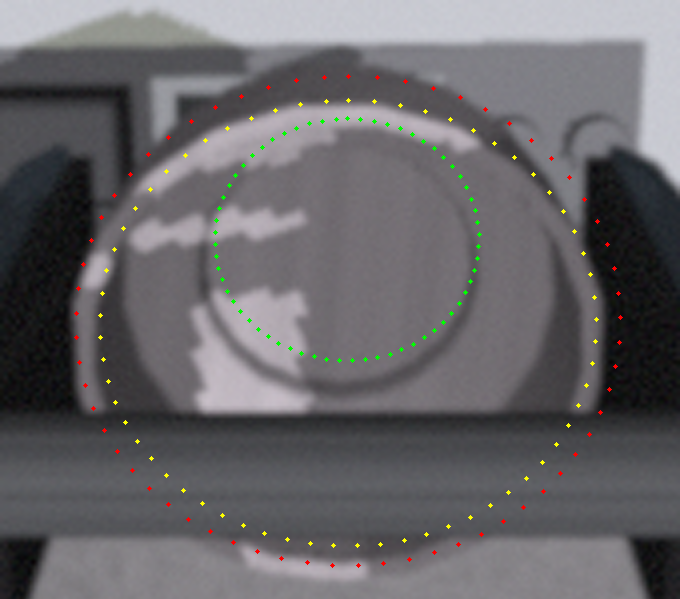

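The bowl sits about 3 mm toward −x in the tool frame, and there is a camera bias of about 1 mm in y. So I shift by (+0.082, −0.007) and go down to just above the platter.

play_rows(
  steps=[
    [[0,0,0],[0.03,-0.002,0],0.05],
    [[0,0,0],[0.06,-0.005,0.02],0.05],
    [[0,0,0],[0.082,-0.007,0.04],0.05],
    [[0,0,0],[0.082,-0.007,0.06],0.05],
    [[0,0,0],[0.082,-0.007,0.075],0.05],
    [[0,0,0],[0.082,-0.007,0.086],0.05],
    [[0,0,0],[0.082,-0.007,0.092],0.05],
    [[0,0,0],[0.082,-0.007,0.094],0.05],
    [[0,0,0],[0.082,-0.007,0.094],0.05],
    [[0,0,0],[0.082,-0.007,0.094],0.05],
  ],
)

```text
time: 5.35
eef_pos: [0.6177, -0.0673, 0.0656]
tool_rot: [[0.953, -0.301, 0.001], [-0.301, -0.953, -0.0], [0.001, -0.0, -1.0]]
wrist_force: [-0.0, -0.4, -0.3]
opening: 0.724
grasp_force: 30.0
```

play_rows(
  steps=[
    [[0,0,0],[0,0,0.001],0.05],
    [[0,0,0],[0,0,0.002],0.05],
    [[0,0,0],[0,0,0.003],0.05],
    [[0,0,0],[0,0,0.004],0.05],
    [[0,0,0],[0,0,0.004],0.05],
  ],
)

```text
time: 5.85
eef_pos: [0.6173, -0.0672, 0.0608]
tool_rot: [[0.953, -0.301, -0.0], [-0.301, -0.953, 0.0], [-0.0, -0.0, -1.0]]
wrist_force: [-0.1, 0.1, -1.6]
opening: 0.722
grasp_force: 30.0
```

play_rows(
  steps=[
    [[0,0,0],[0,0,0.0005],0.05],
    [[0,0,0],[0,0,0.001],0.05],
    [[0,0,0],[0,0,0.0015],0.05],
    [[0,0,0],[0,0,0.0015],0.05],
  ],
)

```text
time: 6.25
eef_pos: [0.6174, -0.0673, 0.0594]
tool_rot: [[0.953, -0.302, 0.0], [-0.302, -0.953, -0.0], [0.0, 0.0, -1.0]]
wrist_force: [0.9, -1.9, -0.4]
opening: 0.72
grasp_force: 30.0
```

play_rows(
  steps=[
    [[0,0,0],[0,0,0.0005],0.05],
    [[0,0,0],[0,0,0.001],0.05],
    [[0,0,0],[0,0,0.0015],0.05],
    [[0,0,0],[0,0,0.0015],0.05],
  ],
)

```text
time: 6.65
eef_pos: [0.6174, -0.0673, 0.0579]
tool_rot: [[0.953, -0.301, 0.0], [-0.301, -0.953, -0.0], [0.0, 0.0, -1.0]]
wrist_force: [0.7, -2.1, -0.5]
opening: 0.72
grasp_force: 30.0
```

play_rows(
  steps=[
    [[0,0,0],[0,0,0.0005],0.05],
    [[0,0,0],[0,0,0.001],0.05],
    [[0,0,0],[0,0,0.0015],0.05],
    [[0,0,0],[0,0,0.002],0.05],
    [[0,0,0],[0,0,0.002],0.05],
  ],
)

```text
time: 7.15
eef_pos: [0.6174, -0.0673, 0.0559]
tool_rot: [[0.953, -0.301, 0.0], [-0.301, -0.953, -0.0], [0.0, 0.0, -1.0]]
wrist_force: [0.3, -3.0, 0.2]
opening: 0.722
grasp_force: 30.0
```

play_rows(
  steps=[
    [[0,0,0],[0,0,0.0005],0.05],
    [[0,0,0],[0,0,0.001],0.05],
    [[0,0,0],[0,0,0.001],0.05],
  ],
)

```text
time: 7.45
eef_pos: [0.6174, -0.0673, 0.0549]
tool_rot: [[0.953, -0.301, 0.0], [-0.301, -0.953, -0.0], [0.0, 0.0, -1.0]]
wrist_force: [1.0, -3.2, 1.8]
opening: 0.724
grasp_force: 30.0
```

The foot has gone below the platter's face, with a side contact pushing toward −y. I'll ease off by about 1 mm in that direction.

play_rows(
  steps=[
    [[0,0,0],[0,0.0005,-0.0005],0.05],
    [[0,0,0],[0,0.001,-0.0005],0.05],
    [[0,0,0],[0,0.0012,0],0.05],
    [[0,0,0],[0,0.0012,0.0005],0.05],
    [[0,0,0],[0,0.0012,0.0005],0.05],
  ],
)

```text
time: 7.95
eef_pos: [0.6169, -0.0681, 0.0544]
tool_rot: [[0.953, -0.301, -0.0], [-0.301, -0.953, 0.0], [-0.0, -0.0, -1.0]]
wrist_force: [-0.4, 1.7, 3.9]
opening: 0.725
grasp_force: 30.0
```

play_rows(
  steps=[
    [[0,0,0],[0,-0.0004,0],0.05],
    [[0,0,0],[0,-0.0004,-0.0008],0.05],
    [[0,0,0],[0,-0.0004,-0.0008],0.066],
    [[0,0,0],[0,-0.0004,-0.0008],0.068],
    [[0,0,0],[0,-0.0004,-0.0008],0.07],
    [[0,0,0],[0,-0.0004,-0.0008],0.074],
    [[0,0,0],[0,-0.0004,-0.0008],0.08],
    [[0,0,0],[0,-0.0004,-0.0008],0.0912],
    [[0,0,0],[0,-0.0004,-0.0008],0.0912],
    [[0,0,0],[0,-0.0004,-0.0008],0.0912],
  ],
)

```text
time: 8.95
eef_pos: [0.6171, -0.068, 0.0552]
tool_rot: [[0.953, -0.301, 0.0], [-0.301, -0.953, 0.0], [0.0, -0.0, -1.0]]
wrist_force: [0.9, 0.2, 0.6]
opening: 0.995
grasp_force: 0.0
```

play_rows(
  steps=[
    [[0,0,0],[0,0,-0.01],0.0912],
    [[0,0,0],[0,0,-0.03],0.0912],
    [[0,0,0],[0,0,-0.06],0.0912],
    [[0,0,0],[-0.03,0,-0.09],0.0912],
    [[0,0,0],[-0.06,0,-0.105],0.06],
    [[0,0,0],[-0.09,0,-0.105],0.02],
    [[0,0,0],[-0.09,0,-0.105],0.0],
    [[0,0,0],[-0.09,0,-0.105],0.0],
    [[0,0,0],[-0.09,0,-0.105],0.0],
  ],
)

```text
time: 9.85
eef_pos: [0.5322, -0.0411, 0.1605]
tool_rot: [[0.953, -0.301, 0.001], [-0.301, -0.953, -0.0], [0.001, -0.0, -1.0]]
wrist_force: [0.9, -0.2, 0.7]
opening: 0.597
grasp_force: 0.0
```

```bash
python3 - <<'E'
from h import *
c,f=cam("wrist");s=observe();T=np.array(s["tool_rot"]);im=snapshot("wrist")
plan([.5315,.0225,.06],-.306)
W=np.array([.6146,-.0666])
cv2.imwrite("pics/w3raw.png",im)
im=cv2.resize(im[10:310,100:440],None,fx=2,fy=2,interpolation=2)
for z,r,col in((.073,.034,(0,0,255)),(.046,.019,(0,255,0)),(.046,.02375,(255,0,0))):
    for a in np.arange(0,6.28,.12):
        u,v=w2px(c,f,[W[0]+r*np.cos(a),W[1]+r*np.sin(a),z]);cv2.circle(im,(int((u-100)*2+1),int((v-10)*2+1)),1,col,-1)
cv2.imwrite("pics/w3.png",im)
E
```

```text
t 9.9 pos [ 0.5322 -0.0411  0.1603] yaw -0.3063 F [-0.47 -0.19  1.2 ] op 0.547
turn [-0.0001 -0.0006 -0.0003] shift [-0.0199 -0.0605  0.1003]
```

View pics/w3.png

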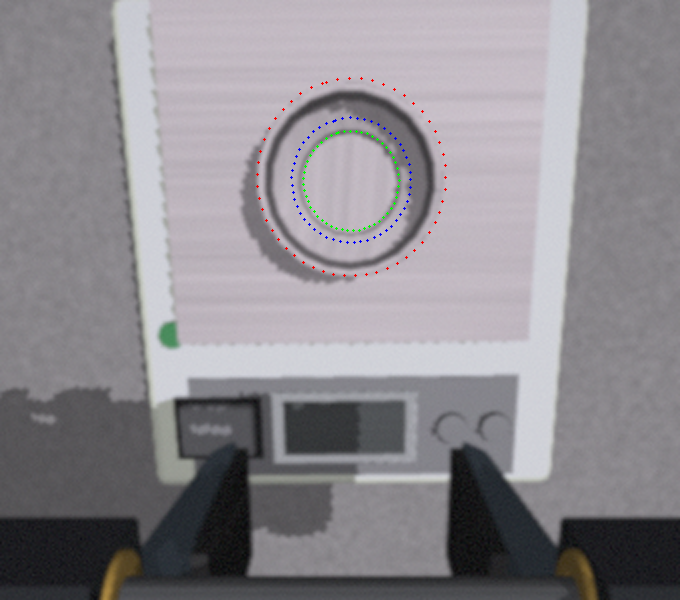

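The bowl is seated upright and concentric with the well, and its inner floor matches the circle I predicted. The key is at about (209,224) and the fingers are still closing. I'll move over the key.

play_rows(
  steps=[
    [[0,0,0],[-0.007,-0.02,0.01],0.0],
    [[0,0,0],[-0.015,-0.045,0.02],0.0],
    [[0,0,0],[-0.02,-0.06,0.035],0.0],
    [[0,0,0],[-0.02,-0.06,0.055],0.0],
    [[0,0,0],[-0.02,-0.06,0.075],0.0],
    [[0,0,0],[-0.02,-0.06,0.092],0.0],
    [[0,0,0],[-0.02,-0.06,0.105],0.0],
    [[0,0,0],[-0.02,-0.06,0.112],0.0],
    [[0,0,0],[-0.02,-0.06,0.115],0.0],
    [[0,0,0],[-0.02,-0.06,0.115],0.0],
  ],
)

```text
time: 10.9
eef_pos: [0.5306, 0.0223, 0.0451]
tool_rot: [[0.953, -0.302, -0.0], [-0.302, -0.953, 0.0], [-0.0, 0.0, -1.0]]
wrist_force: [0.6, 0.2, -0.6]
opening: 0.005
grasp_force: 0.0
```

play_rows(
  steps=[
    [[0,0,0],[0,0,0],0.0],
    [[0,0,0],[0,0,0.001],0.0],
    [[0,0,0],[0,0,0.002],0.0],
    [[0,0,0],[0,0,0.003],0.0],
    [[0,0,0],[0,0,0.004],0.0],
    [[0,0,0],[0,0,0.005],0.0],
    [[0,0,0],[0,0,0.005],0.0],
  ],
)

```text
time: 11.6
eef_pos: [0.5304, 0.0224, 0.0402]
tool_rot: [[0.953, -0.301, 0.0], [-0.301, -0.953, 0.0], [0.0, -0.0, -1.0]]
wrist_force: [0.1, 0.1, 2.4]
opening: 0.004
grasp_force: 1.1
```

play_rows(
  steps=[
    [[0,0,0],[0,0,0.001],0.0],
    [[0,0,0],[0,0,0.002],0.0],
    [[0,0,0],[0,0,0.0025],0.0],
    [[0,0,0],[0,0,0.0027],0.0],
    [[0,0,0],[0,0,0.0027],0.0],
  ],
)

```text
time: 12.1
eef_pos: [0.5304, 0.0224, 0.0377]
tool_rot: [[0.953, -0.301, 0.0], [-0.301, -0.953, -0.0], [0.0, -0.0, -1.0]]
wrist_force: [-2.0, -0.5, 8.3]
opening: 0.005
grasp_force: 4.0
```

play_rows(
  steps=[
    [[0,0,0],[0,0,0.0002],0.0],
    [[0,0,0],[0,0,0.0003],0.0],
    [[0,0,0],[0,0,0.0003],0.0],
  ],
)

```text
time: 12.4
eef_pos: [0.5304, 0.0224, 0.0376]
tool_rot: [[0.953, -0.301, 0.0], [-0.301, -0.953, -0.0], [0.0, -0.0, -1.0]]
wrist_force: [-2.3, 0.4, 12.9]
opening: 0.003
grasp_force: 6.4
```

The key is on its stop at about 12 N. I'll hold it, then release.

play_rows(
  steps=[
    [[0,0,0],[0,0,0],0.0],
    [[0,0,0],[0,0,0],0.0],
    [[0,0,0],[0,0,0],0.0],
    [[0,0,0],[0,0,0],0.0],
    [[0,0,0],[0,0,0],0.0],
    [[0,0,0],[0,0,0],0.0],
    [[0,0,0],[0,0,0],0.0],
    [[0,0,0],[0,0,0],0.0],
    [[0,0,0],[0,0,0],0.0],
    [[0,0,0],[0,0,0],0.0],
  ],
)

```text
time: 13.4
eef_pos: [0.5304, 0.0224, 0.0376]
tool_rot: [[0.953, -0.301, 0.0], [-0.301, -0.953, -0.0], [0.0, -0.0, -1.0]]
wrist_force: [-1.9, 0.3, 12.6]
opening: 0.004
grasp_force: 6.4
```

play_rows(
  steps=[
    [[0,0,0],[0,0,0],0.0],
    [[0,0,0],[0,0,0],0.0],
    [[0,0,0],[0,0,0],0.0],
    [[0,0,0],[0,0,0],0.0],
    [[0,0,0],[0,0,-0.005],0.0],
    [[0,0,0],[0,0,-0.03],0.0],
    [[0,0,0],[0,0,-0.07],0.0],
    [[0,0,0],[0,0,-0.11],0.02],
    [[0,0,0],[0,0,-0.14],0.04],
    [[0,0,0],[0,0,-0.145],0.05],
  ],
)

```text
time: 14.4
eef_pos: [0.5319, 0.0223, 0.1856]
tool_rot: [[0.953, -0.301, 0.005], [-0.301, -0.954, -0.0], [0.005, -0.001, -1.0]]
wrist_force: [-0.8, -1.0, -0.7]
opening: 0.239
grasp_force: 0.0
```

```bash
python3 - <<'E'
from h import *
plan([.465,.331,.17],-.306)
E
```

```text
t 14.4 pos [0.5319 0.0223 0.1856] yaw -0.3062 F [-0.75 -0.95 -0.69] op 0.239
turn [-0.0012 -0.0051 -0.0001] shift [-0.1569 -0.2742  0.0152]
```

play_rows(
  steps=[
    [[0,0,0],[-0.02,-0.034,0.0],0.06],
    [[0,0,0],[-0.04,-0.07,0.0],0.06],
    [[0,0,0],[-0.062,-0.108,0.0],0.06],
    [[0,0,0],[-0.084,-0.146,0.01],0.06],
    [[0,0,0],[-0.106,-0.185,0.015],0.06],
    [[0,0,0],[-0.128,-0.223,0.015],0.06],
    [[0,0,0],[-0.146,-0.255,0.015],0.06],
    [[0,0,0],[-0.157,-0.274,0.015],0.06],
    [[0,0,0],[-0.157,-0.274,0.015],0.06],
    [[0,0,0],[-0.157,-0.274,0.015],0.06],
  ],
)

```text
time: 15.4
eef_pos: [0.4627, 0.3308, 0.1664]
tool_rot: [[0.954, -0.3, -0.001], [-0.3, -0.954, -0.001], [-0.001, 0.001, -1.0]]
wrist_force: [-0.2, -0.6, -1.1]
opening: 0.66
grasp_force: 0.0
```

```bash
python3 - <<'E'
from h import *
c,f=cam("wrist");im=snapshot("wrist");cv2.imwrite("pics/w4.png",im)
plan([.467,.331,.1],-.306)
print(w2px(c,f,[.467,.331,.051]))
E
```

```text
t 15.45 pos [0.463  0.3303 0.1666] yaw -0.3061 F [ 0.46  0.32 -0.59] op 0.661
turn [ 0.001   0.0006 -0.0001] shift [ 0.0036 -0.0019  0.0666]
(np.float64(273.9648978768099), np.float64(199.1748192503464))
```

View pics/w4.png

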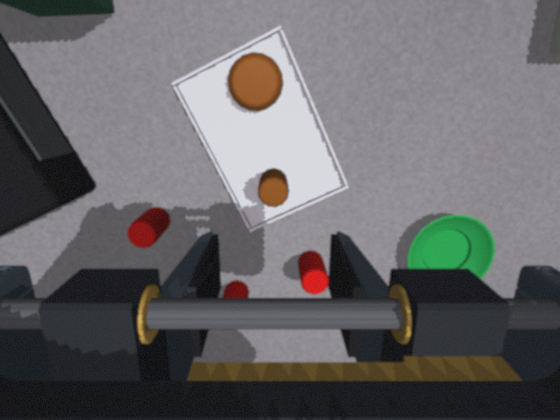

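The sugar stick's top is near (273,190). The cake is at (255,80), and the red lookalikes near (314,272) and (236,290) are out of the way. I'll refine the stick's position.

```bash
python3 - <<'E'
from h import *
c,f=cam("wrist");im=cv2.imread("pics/w4.png")[160:215,245:305]
h=cv2.cvtColor(im,cv2.COLOR_BGR2HSV);m=(h[...,1]>90)&(h[...,0]<25)
v=np.median(h[...,2][m]);hi=m&(h[...,2]>v)
for q in(m,hi):
    y,x=np.nonzero(q);print(len(x),x.min()+245,x.max()+245,y.min()+160,y.max()+160,x.mean()+245,y.mean()+160)
y,x=np.nonzero(m);u=(x.min()+x.max()+1)/2+245; vb=y.max()+161
# bottom edge of top disc = far (-x) rim point at height .051
e=px2w(c,f,u,vb,.051);s=observe();T=np.array(s["tool_rot"]);ctr=e+T[:,0]*.014
print(ctr);plan([ctr[0],ctr[1],.034],-.306)
E
```

```text
830 259 287 170 205 272.755421686747 187.92168674698794
411 262 285 180 203 273.3479318734793 191.34793187347933
[0.47478986 0.32852656 0.05099157]
t 15.45 pos [0.463  0.3303 0.1666] yaw -0.3061 F [ 0.46  0.32 -0.59] op 0.661
turn [ 0.001   0.0006 -0.0001] shift [ 0.0119 -0.002   0.1326]
```

play_rows(
  steps=[
    [[0,0,0],[0.005,-0.001,0.02],0.06],
    [[0,0,0],[0.0105,-0.0015,0.045],0.06],
    [[0,0,0],[0.0105,-0.0015,0.07],0.06],
    [[0,0,0],[0.0105,-0.0015,0.095],0.06],
    [[0,0,0],[0.0105,-0.0015,0.115],0.06],
    [[0,0,0],[0.0105,-0.0015,0.126],0.06],
    [[0,0,0],[0.0105,-0.0015,0.131],0.06],
    [[0,0,0],[0.0105,-0.0015,0.132],0.05],
    [[0,0,0],[0.0105,-0.0015,0.132],0.04],
    [[0,0,0],[0.0105,-0.0015,0.132],0.034],
  ],
)

```text
time: 16.45
eef_pos: [0.4742, 0.3295, 0.0361]
tool_rot: [[0.953, -0.301, 0.001], [-0.301, -0.953, 0.001], [0.001, -0.001, -1.0]]
wrist_force: [0.7, -0.0, -0.8]
opening: 0.428
grasp_force: 0.0
```

play_rows(
  steps=[
    [[0,0,0],[0,0,0],0.03],
    [[0,0,0],[0,0,0],0.026],
    [[0,0,0],[0,0,0],0.022],
    [[0,0,0],[0,0,0],0.018],
    [[0,0,0],[0,0,0],0.018],
    [[0,0,0],[0,0,0],0.018],
    [[0,0,0],[0,0,0],0.018],
  ],
)

```text
time: 17.15
eef_pos: [0.4739, 0.3294, 0.0356]
tool_rot: [[0.954, -0.301, 0.001], [-0.301, -0.954, 0.0], [0.001, -0.001, -1.0]]
wrist_force: [-0.5, -1.5, 7.1]
opening: 0.296
grasp_force: 30.0
```

play_rows(
  steps=[
    [[0,0,0],[0,0,-0.004],0.018],
    [[0,0,0],[0,0,-0.02],0.018],
    [[0,0,0],[0,0,-0.05],0.018],
    [[0,0,0],[0,0,-0.085],0.018],
    [[0,0,0],[0.01,0.014,-0.115],0.018],
    [[0,0,0],[0.03,0.04,-0.13],0.018],
    [[0,0,0],[0.055,0.073,-0.135],0.018],
    [[0,0,0],[0.08,0.106,-0.135],0.018],
    [[0,0,0],[0.105,0.139,-0.135],0.018],
    [[0,0,0],[0.13,0.172,-0.135],0.018],
  ],
)

```text
time: 18.15
eef_pos: [0.546, 0.1245, 0.1705]
tool_rot: [[0.954, -0.301, 0.0], [-0.301, -0.954, 0.0], [0.0, -0.0, -1.0]]
wrist_force: [0.0, 1.4, -0.6]
opening: 0.294
grasp_force: 30.0
```

play_rows(
  steps=[
    [[0,0,0],[0.025,0.033,0],0.018],
    [[0,0,0],[0.05,0.066,0],0.018],
    [[0,0,0],[0.075,0.1,0],0.018],
    [[0,0,0],[0.1,0.133,0],0.018],
    [[0,0,0],[0.115,0.153,0],0.018],
    [[0,0,0],[0.1234,0.1637,0],0.018],
    [[0,0,0],[0.1234,0.1637,0],0.018],
    [[0,0,0],[0.1234,0.1637,0],0.018],
    [[0,0,0],[0.1234,0.1637,0],0.018],
  ],
)

```text
time: 19.05
eef_pos: [0.6137, -0.0659, 0.1702]
tool_rot: [[0.954, -0.3, -0.0], [-0.3, -0.954, 0.0], [-0.001, -0.0, -1.0]]
wrist_force: [-0.2, 1.1, -0.4]
opening: 0.291
grasp_force: 30.0
```

```bash
python3 - <<'E'
from h import *
plan([.6145,-.067,.095],-.306)
c,f=cam("wrist");im=snapshot("wrist");cv2.imwrite("pics/w5.png",im)
s=observe();T=np.array(s["tool_rot"]);P=s["eef_pos"]
print("sug top",w2px(c,f,P+T@[0,0,-.0155]),"bowl rim",w2px(c,f,[.6145,-.067,.073]))
E
```

```text
t 19.05 pos [ 0.6137 -0.0659  0.1702] yaw -0.305 F [-0.22  1.11 -0.37] op 0.291
turn [-0.0002  0.0005  0.001 ] shift [0.0012 0.0008 0.0752]
sug top (np.float64(276.5707574816951), np.float64(276.1680575063197)) bowl rim (np.float64(276.80991696244683), np.float64(208.5449814361852))
```

View pics/w5.png

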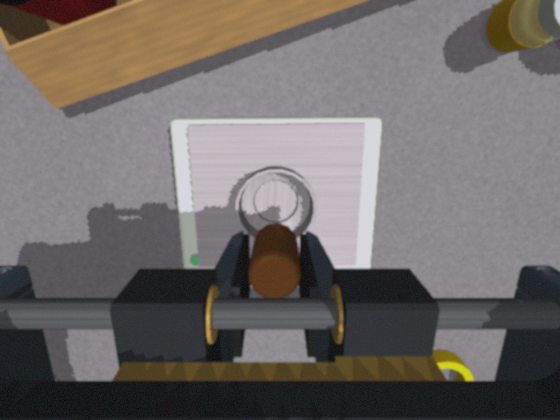

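The stick hangs upright with its top at about (274,274), and the bowl floor is at about (275,201). They line up to about 1 mm, so I'll lower it.

play_rows(
  steps=[
    [[0,0,0],[0.002,0.001,0.02],0.018],
    [[0,0,0],[0.002,0.001,0.04],0.018],
    [[0,0,0],[0.002,0.001,0.058],0.018],
    [[0,0,0],[0.002,0.001,0.072],0.018],
    [[0,0,0],[0.002,0.001,0.081],0.018],
    [[0,0,0],[0.002,0.001,0.086],0.018],
    [[0,0,0],[0.002,0.001,0.088],0.018],
    [[0,0,0],[0.002,0.001,0.088],0.018],
    [[0,0,0],[0.002,0.001,0.088],0.018],
  ],
)

```text
time: 20.0
eef_pos: [0.6161, -0.0689, 0.0828]
tool_rot: [[0.953, -0.301, 0.001], [-0.301, -0.953, -0.0], [0.001, -0.0, -1.0]]
wrist_force: [-0.0, -0.4, -1.1]
opening: 0.291
grasp_force: 30.0
```

play_rows(
  steps=[
    [[0,0,0],[0,0,0.001],0.018],
    [[0,0,0],[0,0,0.002],0.018],
    [[0,0,0],[0,0,0.0025],0.018],
    [[0,0,0],[0,0,0.0025],0.018],
  ],
)

```text
time: 20.4
eef_pos: [0.6157, -0.0688, 0.0797]
tool_rot: [[0.953, -0.301, -0.0], [-0.301, -0.953, -0.0], [-0.0, 0.0, -1.0]]
wrist_force: [0.6, -0.1, -0.6]
opening: 0.295
grasp_force: 30.0
```

play_rows(
  steps=[
    [[0,0,0],[0,0,0.0005],0.018],
    [[0,0,0],[0,0,0.001],0.018],
    [[0,0,0],[0,0,0.001],0.018],
  ],
)

```text
time: 20.7
eef_pos: [0.6157, -0.0688, 0.0786]
tool_rot: [[0.953, -0.301, -0.0], [-0.301, -0.953, 0.0], [-0.0, -0.0, -1.0]]
wrist_force: [0.4, -0.5, 0.1]
opening: 0.292
grasp_force: 30.0
```

play_rows(
  steps=[
    [[0,0,0],[0,0,0.0005],0.018],
    [[0,0,0],[0,0,0.0007],0.018],
    [[0,0,0],[0,0,0.0007],0.018],
  ],
)

```text
time: 21.0
eef_pos: [0.6158, -0.0688, 0.0781]
tool_rot: [[0.953, -0.301, 0.0], [-0.301, -0.953, -0.0], [0.0, -0.0, -1.0]]
wrist_force: [-0.6, -0.0, 1.1]
opening: 0.29
grasp_force: 30.0
```

The stick is touching the bowl floor at about 1.5 N. I'll open and withdraw.

play_rows(
  steps=[
    [[0,0,0],[0,0,0],0.028],
    [[0,0,0],[0,0,0],0.03],
    [[0,0,0],[0,0,0],0.032],
    [[0,0,0],[0,0,0],0.036],
    [[0,0,0],[0,0,0],0.045],
    [[0,0,0],[0,0,0],0.055],
    [[0,0,0],[0,0,0],0.055],
    [[0,0,0],[0,0,0],0.055],
    [[0,0,0],[0,0,0],0.055],
  ],
)

```text
time: 21.9
eef_pos: [0.6157, -0.0688, 0.078]
tool_rot: [[0.953, -0.301, 0.0], [-0.301, -0.953, 0.0], [0.0, -0.0, -1.0]]
wrist_force: [0.0, -0.4, 0.0]
opening: 0.603
grasp_force: 0.0
```

play_rows(
  steps=[
    [[0,0,0],[0,0,-0.005],0.055],
    [[0,0,0],[0,0,-0.02],0.055],
    [[0,0,0],[0,0,-0.05],0.055],
    [[0,0,0],[0,0,-0.08],0.055],
    [[0,0,0],[-0.02,0,-0.11],0.055],
    [[0,0,0],[-0.05,0,-0.13],0.055],
    [[0,0,0],[-0.06,0,-0.13],0.055],
    [[0,0,0],[-0.06,0,-0.13],0.055],
    [[0,0,0],[-0.06,0,-0.13],0.055],
  ],
)

```text
time: 22.8
eef_pos: [0.5588, -0.0509, 0.2075]
tool_rot: [[0.953, -0.301, -0.0], [-0.301, -0.953, 0.0], [-0.0, 0.0, -1.0]]
wrist_force: [0.2, 0.3, -0.8]
opening: 0.604
grasp_force: 0.0
```

```bash
python3 - <<'E'
from h import *
plan([.6,-.07,.2])
cv2.imwrite("pics/w6.png",np.hstack([cv2.resize(snapshot("wrist")[20:270,140:400],None,fx=1.53,fy=1.53),cv2.resize(snapshot("side")[115:265,200:356],None,fx=2.56,fy=2.56)[:382]]))
E
```

```text
t 22.8 pos [ 0.5588 -0.0509  0.2075] yaw -0.3062 F [ 0.22  0.27 -0.8 ] op 0.604
turn [0. 0. 0.] shift [0.045  0.0058 0.0075]
```

View pics/w6.png

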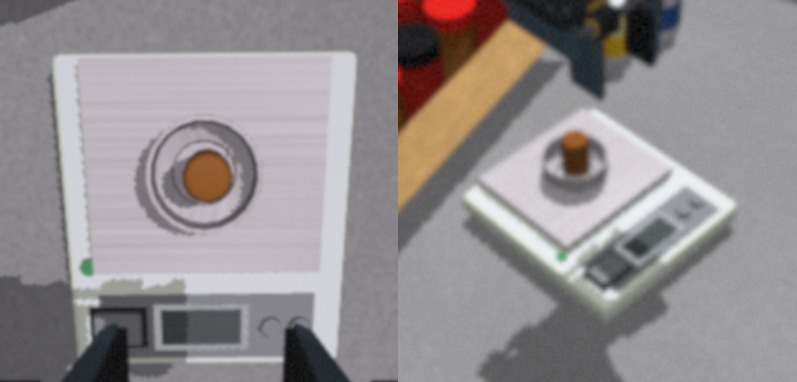

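The wrist crop shows the stick (208,176) upright inside the bowl, and the side crop (575,150) agrees. The bowl sits level in the well, and the gripper is clear.

```bash
python3 -c "
from workcell import *
print(finish_job())"
```

```text
the job is handed in; nothing more can be done
None
```

The job is handed in at about 23 s: the bowl sits in the well, I held the tare key on its stop for over a second at about 13 N, and the sugar stick stands upright in the bowl.

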